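# Unlock the clear case and hold the bolt back

### The arm

A 6-joint arm with a two-finger parallel gripper is mounted at the origin on the work surface. World frame = base frame: x ahead of the robot, y to its left, z up, the work surface at z = 0. Lengths are in m, angles in rad, forces in N, time in s.
With the tool pointing down it reaches from about 0.275 to 1 m from the base axis. Payload 8.4 kg.
Tool frame: the origin (TCP) lies on the centre line of the jaws, within the pads' length; the fingertips stand 17 mm ahead of it and the grasp point (between the pads) lies 2 mm behind it (bot.tcp_to_tips is the y of the fingertips in the tool frame, in m); y points along the fingers, z is the direction in which the jaws open and shut, and the axes are right-handed (so a half turn about y gives the same grasp; the last joint's range is limited). The gripper opens to 85 mm and grips with 20 to 120 N. Pads are 22 mm wide; open, the fingers measure 114 mm over their backs; the gripper's body (76 mm by 85 mm) begins 54 mm behind the grasp point. The pads swing forward as they close: fully open they stand 13 mm farther back than shut.
Start: joints at [-1.16, 0.353, 1.633, -0, 1.155, -0.002], TCP at [0.251, -0.573, 0.248] pointing down, gripper open.
Joint ranges: [-2.63, 2.63], [-0.92, 2.1], [0.06, 2.66], [-1.3, 4.44], [0, 2.69], [-3.02, 3.02]. Speed limits (rad/s): [2.22, 2.22, 2.79, 3.14, 3.14, 3.14].

### API

Orientations are given as a unit quaternion [x, y, z, w].
In Python, from workcell import bot, hand, kinematics, get_obs, vision, hand_in gives the robot as it stands. The module is installed in compiled form; this text tells all that it offers. Calls block until the motion is done:
- bot.reach(position, orientation): joint-space move of the TCP to a pose.
- bot.servo_line(position, ori=None, velocity=0.15): straight line of the TCP; ori=None keeps the orientation; velocity is the mean speed in m/s.
- bot.goto_joints(angles): joint-space move.
- hand.move_gripper(opening, strength=None): finger opening in m; strength is the grip in N (None keeps the last); returns when the fingers have stopped.
- bot.dwell(seconds).
- kinematics.solve_ik(position, orientation): joint angles nearest the present ones, or None.
- get_obs(): the state.
- vision.read_camera(name): name is "scene" or "side" or "wrist"; returns a dict with "frame" (480x640x3 uint8, red, green, blue), "intrinsics" (3x3 intrinsics, pixels), "view" (4x4, takes a point from world to camera coordinates). Camera axes: x right, y down, z forward; pixel columns grow to the right and rows downward; lengths in m; the calibration is good to about 2 mm. The wrist camera is an equidistant fisheye: a pixel r from the principal point sees the ray r / f radians off the axis. A picture is of the moment at which its call begins. There is no depth.
A pose or a line that the arm cannot do raises bot.IKError and nothing moves.
- hand_in(): hands the job in, once; it reports no verdict.
The state is a dict: "time_s": time; "joint_pos": joint angles; "joint_vel": joint speeds; "joint_efforts": joint torques, N m; "position": TCP position; "orientation": TCP orientation; "wrist_force": force on the tool from outside, world axes, zero at the start; "ft_torque": the same for the moment, N m; "gripper_width": finger opening in m.
Only numpy, scipy, OpenCV 4.12 (cv2) and the standard library are available. Lean on these libraries where they do the work, as an engineer would, in place of code of your own. Each camera call takes 0.05 s, during which the arm holds its last target. There are 200 camera calls.

### The job

Take the green-headed key out of its wooden rest, push it down fully home into the lock of the clear case with its bit lined up with the notch of the keyhole (work it past the sticky pins), then turn it a quarter turn clockwise as seen from above. The lock springs back, so finish while still gripping the key and holding it turned, so that the bolt stays drawn back and I can slide the lid. Leave the blue key and the other things on the crate where they are.

Things in the scene. Friction and masses are not known exactly. Their poses are not given: they have to be found in the camera images.
- green_key: The key to use, upright with its head up in a wooden rest. Origin: centre of the underside of its steel collar (26 mm across, 4 mm thick), which sits on the rest. z up through the head, x towards the bit. Stem 10 mm across, tapering to a blunt nose at z = -29 mm. 40 to 85 g. Lift it at least 35 mm to clear the rest.
- green_head (a point): Centre of the key's green plastic head, 25 mm above the key's origin: 36 mm along the key's x, 10 mm thick along y, 42 mm tall; pinch it across the 10 mm. A white band marks its +x end, on the side of the bit.
- green_bit (a point): Outer end of the key's bit: one steel fin on the +x side only, reaching 15 mm from the stem's axis, 6 mm thick, 9 to 21 mm below the collar's underside, lower edge rounded.
- green_rest: Fixed light wooden block 75 x 60 x 45 mm on the crate that holds the green key in a 35 x 14 mm slot along its x; origin under its centre. The key has a little play in it, up to 0.3 rad of yaw.
- keyhole (a point): Centre of the keyhole at the lock's upper face. z up, x towards the notch for the bit. The hole is 14 mm square, its notch 10 mm wide out to x = 17.5 mm, through a 6 mm plate. The key goes straight down, its x along this x, until its collar lies on the plate (key origin at this point): only then can it turn. Sticky pins resist the last 6 mm: 3 to 15 N of push with a small wiggle passes them.
- lockcase: Fixed clear case and its lock; origin on the crate 50 mm under the keyhole, axes as the keyhole's. Lock: steel, 64 x 64 x 50 mm, green border, white mark at the notch. The clear case (140 x 110 mm) lies beyond it at x = 34 to 174 mm; lid top 59 mm high, catch up to 71 mm at x = 56, y = 26 mm. A steel bolt 8 mm high lies on the lock at y = 26 mm, x = 33 to 57 mm.
- plug (a joint): Turn of the lock's inner plug about the vertical keyhole axis, rad: 0 at rest, growing clockwise from above, stop at 1.65. The key's bit turns it with 0.15 to 0.4 rad of play, so a quarter turn of the key gives 1.2 to 1.4. Its spring (0.035 rising to 0.12 N m) turns it back if the key is let go. It draws the bolt back from the lid's catch by about 10 mm.
- blue_key: Bystander: key of the same size with a blue head and fins on both sides, does not fit; upright in its own wooden rest like the green one's. Origin and axes as for the green key.
- cup: Bystander: steel cup, 72 mm across, 85 mm high; origin under its centre.
- ring: Bystander: red silicone ring lying flat, 72 mm across, 16 mm high; origin under its centre.
- exerciser: Bystander: chrome finger exerciser with four plungers, 30 x 78 x 58 mm; origin under its centre.
- massager: Bystander: wooden massager on four balls, about 84 x 72 x 70 mm; origin under its centre. The orange crate under all these things is fixed: top 160 mm above the table, x 0.39 to 0.81 m, y -0.42 to 0.42 m.
- flask: Bystander: blue bottle, 60 mm across, 150 mm high; origin under its centre.

How it is judged:
On the way, in this order (a step that is already met when the one before it is completed fails the run):
1. the green key is lifted clear of its rest (height (world z) of green_key above 0.237 m), for 0.1 s.
2. the green key is fully home in the keyhole, not yet turned (z of green_key in the frame of keyhole between -0.004 and 0.003 m and horizontal distance between green_key and keyhole below 0.006 m and value of joint plug below 0.6 rad), for 0.1 s.
3. the lock is turned a quarter (z of green_key in the frame of keyhole between -0.004 and 0.003 m and horizontal distance between green_key and keyhole below 0.006 m and value of joint plug above 1.1 rad), for 0.3 s.
At the end, for the whole second after the job is handed in: The green key is fully home in the keyhole (collar within 3 mm of the plate, within 6 mm of its centre, upright within 0.15 rad), the plug is turned by more than 1.1 rad and still, and the fingers still grip the key (over 2 N) (all of step 3 and angle between green_key's own z axis and vertical below 0.15 rad and velocity of joint plug between -0.1 and 0.1 rad/s and contact force between the fingers and green_key above 2 N); the arm keeps its last pose, push and grip.
It fails at once if the blue key is moved more than 30 mm (distance of blue_key from where it was at the start of the episode above 0.03 m).
It fails at once if the cup, ring, exerciser, massager or bottle is moved more than 30 mm (distance of any of cup, ring, exerciser, massager, flask from where it was at the start of the episode above 0.03 m).
It fails at once if the cup or the bottle is tipped over (angle between any of cup, flask's own z axis and vertical above 0.5 rad).
It also fails if it takes over 54 s, if anything falls off the work surface, if the arm or the gripper's body presses on something with over 40 N, if the wrist force passes 120 N, or if a joint passes its speed limit or range.

## Working session

There is one attempt and no reset: what is moved stays moved. The work goes in short steps, each a Python script; the robot and the scene stay as the last script left them, time stands still between calls to the robot, and variables do not carry over. Pictures are saved under pics/ and viewed, about 8 in all and at most 12, crops included, and the job is handed in when it is done.

```bash
mkdir -p pics; python3 - <<'E'
from workcell import bot,hand,kinematics,get_obs,vision
import cv2,numpy as np
o=get_obs();print({k:np.round(v,3) for k,v in o.items()}, bot.tcp_to_tips)
for n in("scene","side"):
    c=vision.read_camera(n);cv2.imwrite(f"pics/{n}0.png",c["frame"][:,:,::-1]);print(n,c["intrinsics"].round(1).tolist(),c["view"].round(3).tolist())
E
```

```text
{'time_s': np.float64(0.0), 'joint_pos': array([-1.16 ,  0.354,  1.634, -0.   ,  1.155, -0.002]), 'joint_vel': array([-0.001, -0.001, -0.001, -0.002,  0.   , -0.001]), 'joint_efforts': array([ 1.0000e-03, -6.0525e+01, -3.4206e+01,  0.0000e+00,  9.0000e-03,
        0.0000e+00]), 'position': array([ 0.251, -0.572,  0.248]), 'orientation': array([-0.145,  0.693, -0.692,  0.145]), 'wrist_force': array([0.807, 0.898, 0.338]), 'ft_torque': array([ 0.051, -0.051,  0.052]), 'gripper_width': np.float64(0.085)} 0.017
scene [[537.2, 0.0, 320.9], [0.0, 537.2, 243.4], [0.0, 0.0, 1.0]] [[-0.262, 0.965, 0.016, 0.151], [0.666, 0.193, -0.72, -0.24], [-0.698, -0.179, -0.694, 1.776], [0.0, 0.0, 0.0, 1.0]]
side [[481.9, 0.0, 327.3], [0.0, 481.9, 241.3], [0.0, 0.0, 1.0]] [[-0.964, -0.266, -0.007, 0.584], [-0.177, 0.66, -0.73, 0.273], [0.199, -0.702, -0.683, 0.934], [0.0, 0.0, 0.0, 1.0]]
```

View pics/scene0.png

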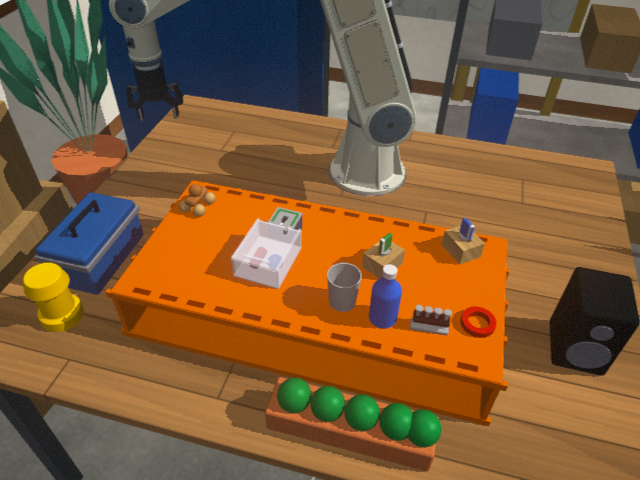

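View pics/side0.png

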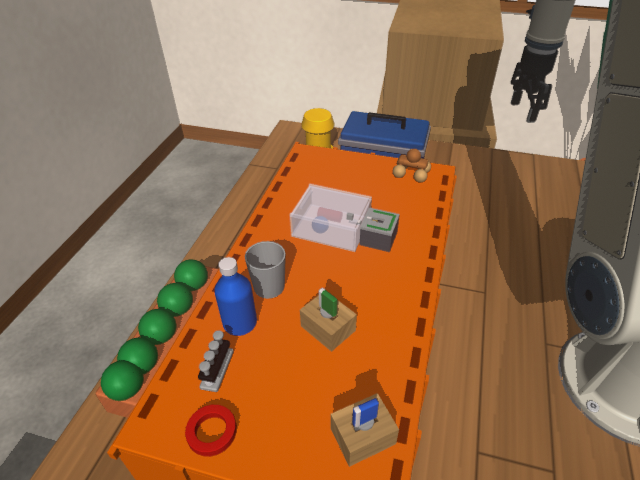

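The green key's head is at about (386,242) in the scene view and (329,304) in the side view. The lock's upper face is at about (285,219) and (378,220). The white band appears to be on the left of the green head in the side view. Next I'll measure both and take close wrist views.

```bash
cat > h.py <<'E'
from workcell import bot,hand,kinematics,get_obs,vision,hand_in
import cv2,numpy as np
from scipy.spatial.transform import Rotation as R
def quat(a):  # tool down, jaws opening along world yaw a
    c,s=np.cos(a),np.sin(a)
    return R.from_matrix(np.array([[s,-c,0],[0,0,-1],[c,s,0]]).T).as_quat()
def ray(cam,px,fish=False):
    K,V=cam["intrinsics"],cam["view"]
    d=np.array([(px[0]-K[0,2])/K[0,0],(px[1]-K[1,2])/K[1,1],1.])
    if fish:
        r=np.hypot(d[0],d[1]);d=np.array([*(d[:2]/max(r,1e-9)*np.sin(r)),np.cos(r)])
    Rm=V[:3,:3];return -Rm.T@V[:3,3],Rm.T@d/np.linalg.norm(d)
def onplane(cam,px,z,fish=False):
    o,d=ray(cam,px,fish);return o+d*(z-o[2])/d[2]
def tri(*rays):
    A=0;b=0
    for o,d in rays:
        P=np.eye(3)-np.outer(d,d);A=A+P;b=b+P@o
    return np.linalg.solve(A,b)
def green(cam,box=None):
    h=cv2.cvtColor(cam["frame"],cv2.COLOR_RGB2HSV);m=cv2.inRange(h,(45,90,40),(85,255,255))
    if box:
        k=np.zeros_like(m);x0,y0,x1,y1=box;k[y0:y1,x0:x1]=255;m&=k
    return m
def cen(m):
    M=cv2.moments(m,True);return np.array([M['m10'],M['m01']])/M['m00']
E
python3 - <<'E'
from h import *
S=vision.read_camera("scene");D=vision.read_camera("side")
hk=tri(ray(S,cen(green(S,(365,225,410,265)))),ray(D,cen(green(D,(305,280,350,330)))))
lk=[onplane(S,cen(green(S,(255,200,315,240))),.21),onplane(D,cen(green(D,(355,195,410,245))),.21)]
print(hk,lk)
q=quat(np.pi/2)
for a in np.arange(-np.pi,np.pi,np.pi/4):
    bj=[kinematics.solve_ik(p,quat(a)) for p in ([hk[0],hk[1],.40],[lk[0][0],lk[0][1],.40])]
    print(round(a,2),[None if j is None else np.round(j,2).tolist() for j in bj])
bot.reach([hk[0]-.03,hk[1],.38],quat(np.pi/2))
W=vision.read_camera("wrist");cv2.imwrite("pics/w1.png",W["frame"][:,:,::-1]);print(W["intrinsics"],W["view"].round(3),get_obs()["time_s"])
E
```

```text
[0.56101174 0.14587656 0.23300512] [array([ 0.51533031, -0.106503  ,  0.21      ]), array([ 0.51510177, -0.1049559 ,  0.21      ])]
-3.14 [[0.25, 0.17, 1.54, -0.0, 1.43, -2.89], [-0.21, 0.08, 1.64, -0.0, 1.42, 2.93]]
-2.36 [[0.25, 0.17, 1.54, -0.0, 1.43, 2.61], [-0.21, 0.08, 1.64, -0.0, 1.42, 2.15]]
-1.57 [[0.25, 0.17, 1.54, -0.0, 1.43, 1.82], [-0.21, 0.08, 1.64, -0.0, 1.42, 1.36]]
-0.79 [[0.25, 0.17, 1.54, -0.0, 1.43, 1.04], [-0.21, 0.08, 1.64, -0.0, 1.42, 0.58]]
0.0 [[0.25, 0.17, 1.54, -0.0, 1.43, 0.25], [-0.21, 0.08, 1.64, -0.0, 1.42, -0.21]]
0.79 [[0.25, 0.17, 1.54, 0.0, 1.43, -0.53], [-0.21, 0.08, 1.64, 0.0, 1.42, -0.99]]
1.57 [[0.25, 0.17, 1.54, -0.0, 1.43, -1.32], [-0.21, 0.08, 1.64, -0.0, 1.42, -1.78]]
2.36 [[0.25, 0.17, 1.54, -0.0, 1.43, -2.1], [-0.21, 0.08, 1.64, -0.0, 1.42, -2.56]]
[[371.64829954   0.         315.7129822 ]
 [  0.         371.64829954 241.03472729]
 [  0.           0.           1.        ]] [[ 0.001  1.     0.001 -0.146]
 [ 0.965 -0.002  0.262 -0.581]
 [ 0.262  0.001 -0.965  0.366]
 [ 0.     0.     0.     1.   ]] 3.0083
```

View pics/w1.png

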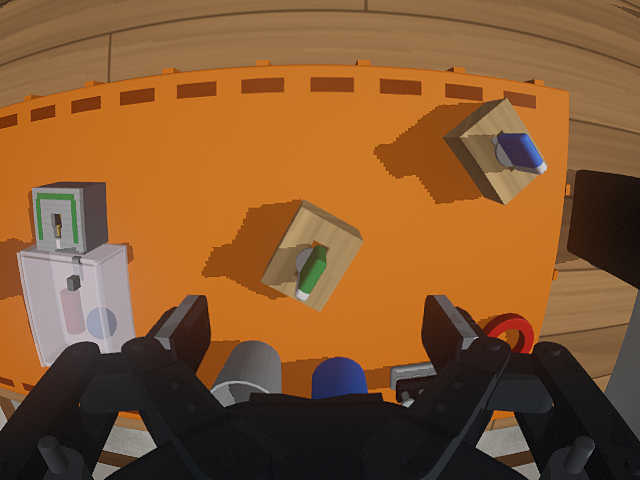

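The wrist view has image right = +y and down = +x. The green head runs from (318,250) to a white band at (303,293), so the bit points roughly +x/−y. The keyhole is near (57,225) with its white mark below it, so the notch points roughly +x. I'll move closer to each for one detailed look.

```bash
python3 - <<'E'
from h import *
q=quat(np.pi/2)
def shot(p,target):
    bot.reach(p,q);bot.dwell(.2);W=vision.read_camera("wrist")
    np.savez(f"pics/{target[0]}.npz",**W)
    K,V=W["intrinsics"],W["view"];c=V[:3]@np.array([*target[1],1]);th=np.arctan2(np.hypot(c[0],c[1]),c[2]);ph=np.arctan2(c[1],c[0])
    u,v=K[0,2]+K[0,0]*th*np.cos(ph),K[1,2]+K[1,1]*th*np.sin(ph)
    u,v=int(u),int(v);print(target[0],u,v,get_obs()["position"])
    x0,y0=max(0,u-50),max(0,v-60)
    print("crop origin",x0,y0)
    return cv2.resize(W["frame"][y0:y0+120,x0:x0+100],None,fx=4,fy=4,interpolation=cv2.INTER_CUBIC)
a=shot([.52,-.106,.34],("lock",[.515,-.106,.21]))
b=shot([.57,.146,.34],("key",[.561,.146,.23]))
cv2.imwrite("pics/c2.png",np.hstack([a,b])[:,:,::-1]);print(get_obs()["time_s"])
E
```

```text
lock 313 229 [ 0.52032106 -0.10497895  0.34016134]
crop origin 263 169
key 317 231 [0.57012199 0.14477767 0.34012769]
crop origin 267 171
5.5167
```

View pics/c2.png

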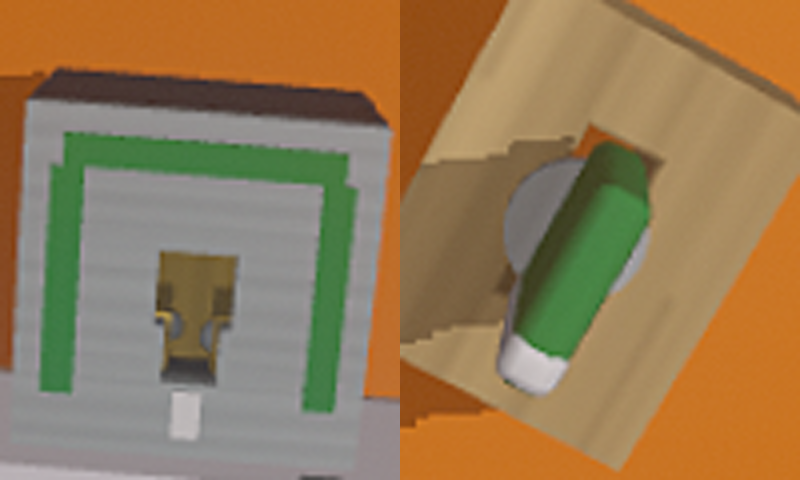

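In the close view the keyhole centre is at crop (196,291), which is image (312,241.8). Its axis runs from (199,253) to the white mark at (185,415). The green key's collar centre is at crop (578,229), which is image (311.5,228.3). Its head's long edges run (648,215) to (570,360), ending at the white band.

```bash
python3 - <<'E'
from h import *
L=np.load("pics/lock.npz");K=np.load("pics/key.npz")
fl=lambda u,v,z=.21:onplane(L,(263+u/4,169+v/4),z,True)
fk=lambda u,v,z:onplane(K,(267+(u-400)/4,171+v/4),z,True)
kh=fl(196,291);d=fl(185,415)-fl(199,253);print("kh",kh,"yaw",np.arctan2(d[1],d[0]), np.linalg.norm(d))
for a,b in (((28,100),(12,440)),((390,128),(355,470)),((62,165),(40,390)),((340,185),(320,410))):
    d=fl(*b)-fl(*a);print("edge",np.arctan2(d[1],d[0]))
for a,b in (((85,135),(345,155)),((30,100),(390,128))):
    d=fl(*b)-fl(*a);print("cross",np.arctan2(d[1],d[0])-np.pi/2)
c=fk(578,229,.209);d=fk(570,360,.251)-fk(648,215,.251)
print("collar",c,"yaw",np.arctan2(d[1],d[0]),"band end",fk(530,390,.251))
E
```

```text
kh [ 0.52396883 -0.10721778  0.21      ] yaw -0.08442896387366013 0.030630600103786695
edge -0.07733946766834802
edge -0.06832922882224228
edge -0.120961475953123
edge -0.06286000684487002
cross -0.07644705540569241
cross -0.07730603407840997
collar [0.56397973 0.14191355 0.209     ] yaw -0.47821724260123805 band end [0.57937799 0.13490055 0.251     ]
```

```bash
python3 - <<'E'
from h import *
a=-.48+np.pi/2;q=quat(a)
hand.move_gripper(.05,60)
bot.reach([.5635,.1425,.30],q)
bot.servo_line([.5635,.1425,.234],velocity=.08)
hand.move_gripper(0,60);bot.dwell(.2);print(get_obs()["gripper_width"],get_obs()["wrist_force"])
bot.servo_line([.5635,.1425,.31],velocity=.08)
bot.reach([.524,-.107,.31],quat(-.08+np.pi/2));bot.dwell(.3)
o=get_obs();print(o["position"],o["gripper_width"],o["wrist_force"],o["time_s"])
for n in ("wrist","side","scene"):np.savez(f"pics/h{n}.npz",**vision.read_camera(n))
W=np.load("pics/hwrist.npz")["frame"][120:330,200:440]
S=np.load("pics/hside.npz")["frame"][140:260,310:440]
C=np.load("pics/hscene.npz")["frame"][140:260,230:340]
f=lambda x,s:cv2.resize(x,s,interpolation=cv2.INTER_CUBIC)
im=np.zeros((600,800,3),np.uint8);im[:360,:411]=f(W,(411,360));im[:360,411:]=f(S,(389,360));im[360:,:220]=f(C,(220,240))
cv2.imwrite("pics/held.png",im[:,:,::-1])
E
```

```text
0.009196643229849203 [-1.7547637   0.12977318  6.27090304]
[ 0.52425452 -0.10621731  0.309944  ] 0.009312191700812331 [0.44952746 0.51382921 0.25694794] 10.5
```

View pics/held.png

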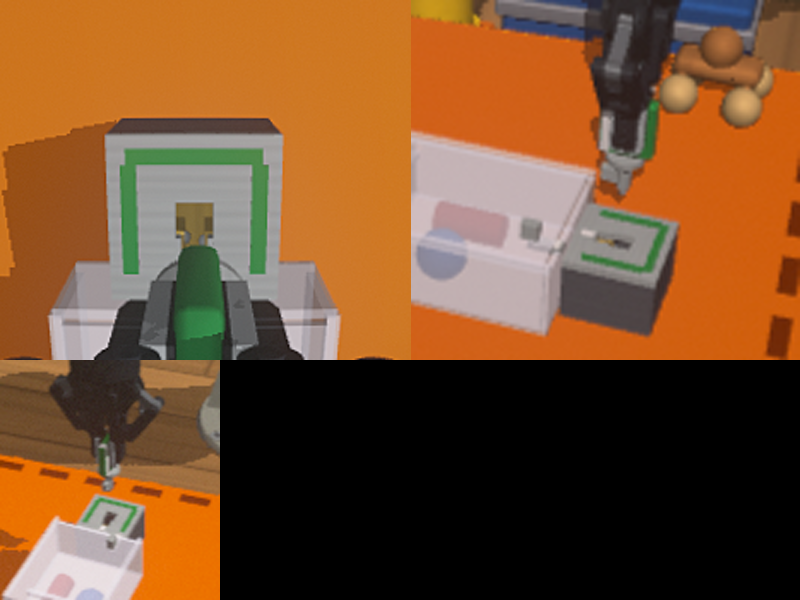

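The key is held upright over the lock. In the wrist view the collar arc is behind the head, and the keyhole shows just past the stem. A magnified view of the same frames will give the key-to-hole offset.

```bash
python3 - <<'E'
import cv2,numpy as np
W=np.load("pics/hwrist.npz")["frame"][220:320,275:360]
S=np.load("pics/hside.npz")["frame"][165:225,360:410]
f=lambda x,s:cv2.resize(x,None,fx=s,fy=s,interpolation=cv2.INTER_CUBIC)
W=f(W,5);S=f(S,7);im=np.zeros((500,775,3),np.uint8);im[:500,:425]=W;im[:420,425:]=S
cv2.imwrite("pics/held2.png",im[:,:,::-1])
E
```

```text
(no output)
```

View pics/held2.png

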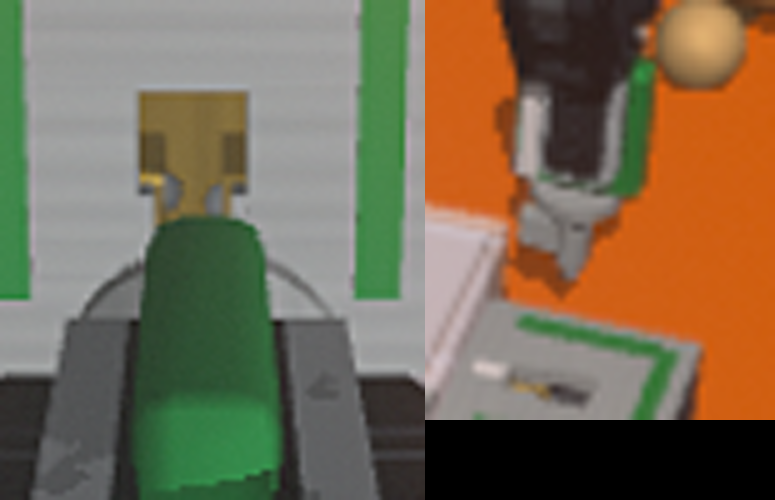

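In the magnified wrist view the keyhole square is centred at image (313.6,248.4) and the collar at about (316.5,302). In the side view the collar is centred at about (381.4,192.9).

```bash
python3 - <<'E'
from h import *
W=np.load("pics/hwrist.npz");S=np.load("pics/hside.npz")
print("kh",onplane(W,(275+193/5,220+142/5),.21,True))
for z in (.283,.285):print("col w",onplane(W,(275+207/5,220+410/5),z,True),"s",onplane(S,(360+150/7,165+195/7),z-.001),"s nose",onplane(S,(360+146/7,165+275/7),z-.033))
print("near end of head bottom",onplane(W,(275+206/5,220+217/5),.287,True))
print("side kh",onplane(S,(360+(565-425)/7,165+387/7),.21), get_obs()["position"])
E
```

```text
kh [ 0.52371288 -0.10728655  0.21      ]
col w [ 0.52755914 -0.1060389   0.283     ] s [ 0.52467965 -0.10092178  0.282     ] s nose [ 0.52460403 -0.10640167  0.25      ]
col w [ 0.52664609 -0.10597336  0.285     ] s [ 0.52432413 -0.0983068   0.284     ] s nose [ 0.52426799 -0.1039096   0.252     ]
near end of head bottom [ 0.5079081  -0.10459225  0.287     ]
side kh [ 0.52336894 -0.10532814  0.21      ] [ 0.52409096 -0.10661803  0.30997251]
```

```bash
cat > ins.py <<'E'
from h import *
def st():
    o=get_obs();return o["position"],o["wrist_force"],o["time_s"]
def down(x,y,z0,z1,lim=14,step=.002):
    z=z0
    while z>z1+1e-6:
        z=max(z1,z-step);bot.servo_line([x,y,z],velocity=.03);p,f,t=st()
        if z<.262: print(np.round(z,4),np.round(p,4),np.round(f,1),round(t,2))
        if f[2]>lim: return z,False
    return z,True
E
python3 - <<'E'
from ins import *
x,y=.522,-.108
bot.servo_line([x,y,.272],velocity=.06);bot.dwell(.2);print(st())
print(down(x,y,.272,.246))
E
```

```text
(array([ 0.52225117, -0.10804252,  0.27242139]), array([-0.85892511,  0.10449238, -1.39151748]), 11.6333)
0.26 [ 0.5219 -0.108   0.2598] [ 0.3  0.  -0.5] 13.13
0.258 [ 0.5219 -0.108   0.2578] [ 0.3 -1.  -1.2] 13.38
0.256 [ 0.5219 -0.108   0.2558] [ 0.4  0.9 -1. ] 13.63
0.254 [ 0.5219 -0.108   0.2538] [0.7 0.4 0. ] 13.88
0.252 [ 0.5219 -0.108   0.2519] [-0.1 -0.1 -0.1] 14.13
0.25 [ 0.5219 -0.108   0.2498] [ 0.5 -0.4 -1.4] 14.38
0.248 [ 0.522  -0.1081  0.2479] [ 0.3 -1.2 -1.1] 14.63
0.246 [ 0.522  -0.1084  0.2459] [ 0.2 -3.   0.2] 14.88
(0.246, True)
```

Key and bit entered freely. Now the pins, with a small wiggle.

```bash
python3 - <<'E'
from ins import *
x,y=.522,-.1085;a0=-.08+np.pi/2;z=.246
for i in range(22):
    z-=.0005
    s=(-1)**i
    bot.servo_line([x,y+s*.0004,z],quat(a0+s*.04),velocity=.02);p,f,t=st()
    print(round(z,4),np.round(p,4),np.round(f,1),round(t,2))
    if f[2]>22 or t>28: break
print(get_obs()["gripper_width"])
E
```

```text
0.2455 [ 0.5221 -0.1086  0.2457] [-0.4 -5.4  1.4] 15.13
0.245 [ 0.5221 -0.1084  0.2451] [0.4 0.5 0.9] 15.38
0.2445 [ 0.5222 -0.1084  0.2446] [-0.1 -2.8  0.7] 15.63
0.244 [ 0.5221 -0.1084  0.244 ] [0.5 1.4 0.7] 15.88
0.2435 [ 0.5219 -0.1082  0.2434] [-0.1 -2.   0.6] 16.13
0.243 [ 0.5221 -0.1084  0.2431] [0.7 3.4 2.5] 16.38
0.2425 [ 0.5221 -0.1082  0.2426] [0.9 0.8 2.8] 16.63
0.242 [ 0.5222 -0.1085  0.2422] [1.4 3.4 4.4] 16.88
0.2415 [ 0.5219 -0.1082  0.2414] [1.3 0.4 1.4] 17.13
0.241 [ 0.5219 -0.1085  0.2407] [1.4 3.6 0.9] 17.38
0.2405 [ 0.5219 -0.1083  0.2403] [ 1.4  1.6 -0.3] 17.63
0.24 [ 0.5218 -0.1086  0.2397] [ 0.4  3.2 -0.5] 17.88
0.2395 [ 0.5219 -0.1084  0.2395] [0.2 0.4 0.6] 18.13
0.239 [ 0.522  -0.1086  0.2395] [-0.8  4.9  5.2] 18.38
0.2385 [ 0.5222 -0.1084  0.2394] [-1.3  0.6  8.5] 18.63
0.238 [ 0.5224 -0.1086  0.2394] [-2.2  3.8 12.9] 18.88
0.2375 [ 0.5227 -0.1084  0.2394] [-3.4  1.7 16.9] 19.13
0.237 [ 0.523  -0.1086  0.2394] [-3.2  5.2 20.8] 19.38
0.2365 [ 0.5233 -0.1085  0.2394] [-3.9  2.  23.1] 19.63
0.008885941522219967
```

It stopped hard at TCP z = 0.2394, against a predicted home of 0.239. The pins gave way at about 0.242. Now I'll ease the push and turn about the key's axis.

```bash
python3 - <<'E'
from ins import *
k0=-.08;d=.0017
c=np.array([.522,-.1083])+d*np.array([np.cos(k0),np.sin(k0)])
bot.servo_line([.522,-.1083,.2382],quat(k0+np.pi/2),velocity=.02);bot.dwell(.3);print(st())
for i in range(1,17):
    k=k0-i*.1
    p=c-d*np.array([np.cos(k),np.sin(k)])
    bot.servo_line([*p,.2382],quat(k+np.pi/2),velocity=.02);o=get_obs()
    print(i,np.round(o["position"]-[*p,.2382],4),np.round(o["wrist_force"],1),np.round(o["ft_torque"],3),round(o["time_s"],2))
    if np.linalg.norm(o["wrist_force"])>40 or abs(o["ft_torque"][2])>1: break
o=get_obs();print(o["gripper_width"],o["joint_pos"].round(2))
for n in ("side","scene","wrist"):np.savez(f"pics/t{n}.npz",**vision.read_camera(n))
f=lambda x,s:cv2.resize(x,s,interpolation=cv2.INTER_CUBIC)
im=np.hstack([f(np.load("pics/tside.npz")["frame"][160:260,330:420],(400,444)),f(np.load("pics/twrist.npz")["frame"][150:320,240:390],(392,444))])
cv2.imwrite("pics/turn.png",im[:,:,::-1])
E
```

```text
(array([ 0.52281911, -0.10830734,  0.23941126]), array([-0.60016663,  3.19833989, 12.66312213]), 20.1833)
1 [0.0009 0.0001 0.0012] [ 0.5  3.6 13.7] [ 0.639  0.115 -0.045] 20.43
2 [0.0009 0.0002 0.0012] [ 0.3  4.2 11.7] [0.695 0.05  0.001] 20.68
3 [0.001  0.0003 0.0012] [ 0.   3.8 11. ] [ 0.797 -0.021 -0.01 ] 20.93
4 [0.0011 0.0003 0.0013] [ 0.6  5.4 11.8] [ 0.905 -0.081 -0.045] 21.18
5 [0.0012 0.0003 0.0012] [ 2.5  4.4 11.5] [ 0.957 -0.223 -0.03 ] 21.43
6 [0.0014 0.0003 0.0013] [ 1.5  5.  10.4] [ 0.943 -0.32  -0.021] 21.68
7 [0.0015 0.0003 0.0012] [ 2.5  4.1 10.9] [ 0.887 -0.482 -0.007] 21.93
8 [0.0017 0.0003 0.0012] [ 3.4  5.3 10. ] [ 0.86  -0.63  -0.029] 22.18
9 [0.0018 0.0003 0.0012] [3.8 4.6 8.8] [ 0.848 -0.755 -0.002] 22.43
10 [0.002  0.0002 0.0013] [3.7 4.7 7.5] [ 0.808 -0.847  0.028] 22.68
11 [0.0021 0.0001 0.0012] [6.2 3.5 7.8] [ 0.712 -0.973 -0.049] 22.93
12 [ 0.0023 -0.0001  0.0013] [5.4 3.2 7.3] [ 0.546 -1.09  -0.06 ] 23.18
13 [ 0.0024 -0.0002  0.0013] [5.5 2.1 6.1] [ 0.511 -1.153  0.066] 23.43
14 [ 0.0025 -0.0004  0.0013] [6.5 2.  5.7] [ 0.282 -1.195  0.023] 23.68
15 [ 0.0025 -0.0006  0.0013] [7.  1.  6.4] [ 0.063 -1.269 -0.031] 23.93
16 [ 0.0025 -0.0008  0.0013] [ 6.1 -0.8  5.4] [-0.113 -1.272  0.032] 24.18
0.00930719683233666 [-0.2   0.22  1.83 -0.    1.08 -0.09]
```

View pics/turn.png

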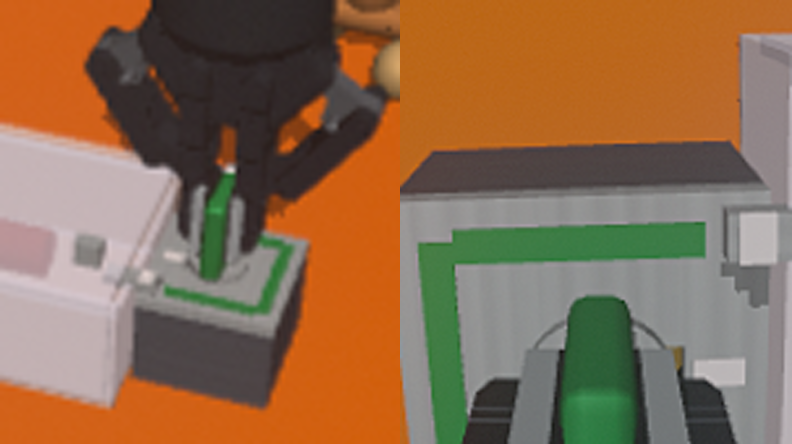

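The key is turned: the white band now faces −y and the collar appears on the plate. I'll relieve the sideways load, keep a light push and compare the bolt before and after.

```bash
python3 - <<'E'
from ins import *
p=get_obs()["position"]
k=-.08-1.65
bot.servo_line([p[0]-.0012,p[1],.2378],quat(k+np.pi/2),velocity=.02);bot.dwell(.6)
o=get_obs();print(o["position"],o["wrist_force"].round(1),o["ft_torque"].round(3),o["gripper_width"],o["time_s"])
T=vision.read_camera("side");T2=vision.read_camera("scene")
f=lambda x,s:cv2.resize(x,s,interpolation=cv2.INTER_CUBIC)
B=np.load("pics/hside.npz")["frame"];B2=np.load("pics/hscene.npz")["frame"]
r=lambda x:f(x[195:255,340:405],(390,360)); r2=lambda x:f(x[200:240,255:320],(390,240))
im=np.vstack([np.hstack([r(B),r(T["frame"])]),np.hstack([r2(B2),r2(T2["frame"])])])
cv2.imwrite("pics/bolt.png",im[:,:,::-1])
E
```

```text
[ 0.52698942 -0.1078996   0.23942285] [ 2.8  0.6 11.6] [ 0.259 -0.447  0.045] 0.009058324528371402 25.1833
```

View pics/bolt.png

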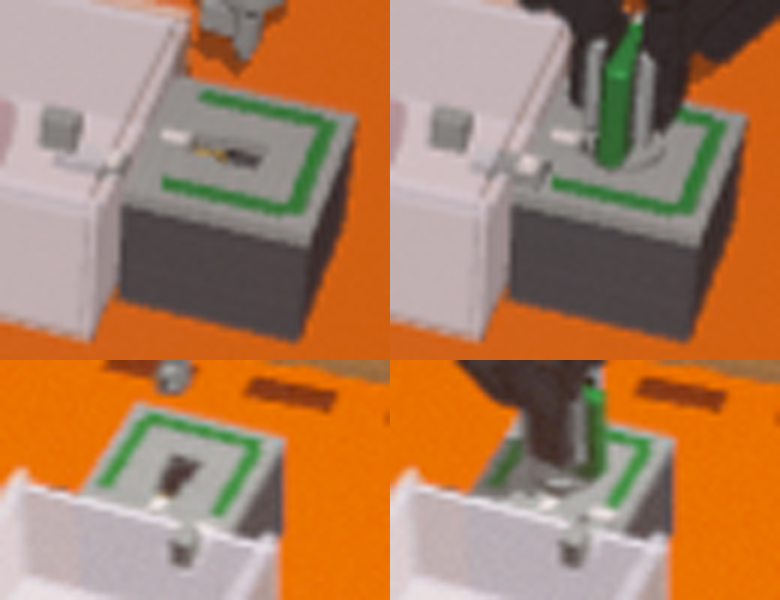

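```bash
python3 - <<'E'
from h import *
o=get_obs();print(o["time_s"],o["wrist_force"].round(1),o["gripper_width"]);hand_in()
E
```

```text
25.2833 [ 2.7  0.4 11.6] 0.009143592927641301
the job is handed in; nothing more can be done
```

I took the green key out of its rest, pushed it home in the lock, turned it clockwise, and handed in at 25.3 s while still gripping it and holding it turned. `hand_in` gives no verdict, so the points below are my own checks.

- **Insertion:** The key and bit went in freely and passed the sticky pins with a small wiggle, at about 4 N. It then stopped hard at TCP height 0.2394 m, against 0.239 m predicted for fully home. In the last pictures the collar appears to lie on the plate.
- **Turn:** I turned the gripper about 1.65 rad. Comparing the side view before and after, the bolt has moved back by about 10 mm. I could not read the plug angle directly; allowing for the stated play it should be at least 1.25 rad.
- **Hold:** The fingers are closed on the head at 9 mm with a 60 N grip setting, pushing down with about 12 N and little sideways load (about 3 N). I did not measure the grip force itself.
- **Disagreement:** The final TCP x is 0.527 m, about 3 mm from my keyhole estimate of 0.524 m. That is within the 6 mm limit. I put it down to calibration error, play in the hole and arm flex.
- **Other things on the crate:** I kept the arm away from the blue key and the other objects, and felt no unexpected contact. I took no final picture to confirm they had not moved.

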